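# Glue a corner brace into a spice rack and hold it square

### The arm

A 7-joint arm with a two-finger parallel gripper is mounted at the origin on the work surface. World frame = base frame: x ahead of the robot, y to its left, z up, the work surface at z = 0. Lengths are in m, angles in rad, forces in N, time in s.
With the tool pointing down it reaches from about 0.4 to 0.85 m from the base axis. Payload 10.4 kg.
Tool frame: the origin (TCP) lies between the finger pads; the fingertips stand 14 mm ahead of it and the grasp point (between the pads) lies 5 mm behind it; z points along the fingers, y is the direction in which the jaws open and shut (so a half turn about z gives the same grasp; the last joint's range is limited). The gripper opens to 87 mm and grips with 3 to 60 N. Pads are 19 mm wide; open, the fingers measure 117 mm over their backs; the gripper's body (75 mm by 190 mm) begins 51 mm behind the grasp point.
Start: joints at [1.256, 0.332, -0.065, 1.46, 0.022, 1.35, -0.088], TCP at [0.18, -0.599, 0.237] pointing down, gripper open.
Joint ranges: [-2.6, 2.6], [-0.5, 2.12], [-1.47, 1.34], [0.16, 2.42], [-1.27, 4.41], [0.06, 2.06], [-2.6, 2.6]. Speed limits (rad/s): [2.22, 2.22, 2.79, 2.79, 3.14, 3.14, 3.14].

### API

Orientations are given as a unit quaternion [x, y, z, w].
In Python, from bench import readout, camera, calibration, order gives the robot as it stands.
- The arm moves only by the tool apply_moves, never from a script. Its argument "deltas" is a list of rows, each an object with "translation": the shift along the world's x, y, z in m, a list of three; "turn": the turn, a rotation vector about the world's x, y, z in rad, a list of three; "hand": the finger opening in m, from 0 to 0.087. A call has 1 to 5 rows; each row shifts and turns the pose as measured when the row begins; what a row does not reach is not made up. A row lasts 1/10 s, in which the tool goes at most 50 mm and 8.59 degrees, less where a joint would pass 70% of its speed; a pose out of reach is approached as far as the arm can. A call with a gripper value outside its range is refused whole. The fingers move at their own pace and stop on an object; "newtons" is the grip in N (left out, the last holds). Time passes only in rows, so rows that do not move let the fingers close. It gives the time, the measured TCP pose, the force and the opening at its end, in the units of the state.
- readout.read_state(): the state, without advancing time (a new reading comes with each control period).
- camera(name): name is "scene" or "side" or "wrist"; returns the picture (400x640x3 uint8, red, green, blue); there is no depth.
- calibration(name): a dict with "fx", "fy", "cx", "cy" (pixels), "extrinsics" (4x4, takes a point from world to camera coordinates). Camera axes: x right, y down, z forward; pixel columns grow to the right and rows downward; lengths in m; the calibration is good to about 2 mm. A picture is of the moment at which its call begins: read the wrist's pose just before it. calibration takes no time and is no camera call; for the wrist camera it gives the pose at the moment of the call.
- order.close_job(): hands the job in, once; it reports no verdict.
The state is a dict: "time": time; "joint_positions": joint angles; "joint_vel": joint speeds; "joint_torque": joint torques, N m; "ee_pos": TCP position; "eef_rot": TCP orientation; "ft_force": force on the tool from outside, world axes, zero at the start; "torque": the same for the moment, N m; "width": finger opening in m.
Only numpy, scipy, OpenCV 4.12 (cv2) and the standard library are available. Lean on these libraries where they do the work, as an engineer would, in place of code of your own. Each camera call takes 0.05 s, during which the arm holds its last target. There are 200 camera calls.

### The job

Pick up the small wooden corner brace, dip its foot well down into the white ramekin that serves as the glue pot (nothing to be seen in it) and lift it out again. Then, about midway along the inside corner of the spice rack, press the brace in, upright and square to the rack, until its foot bears on the base board and its back bears on the upright panel, and finish while still gripping it and pressing it firmly against both; do not let go. Leave the ramekin and everything else on the counter where it stands.

Things in the scene. Friction and masses are not known exactly. Their poses are not given: they have to be found in the camera images.
- brace_grip (a point): Centre of the grip block at the top of the loose, dark wooden corner brace, which stands on its foot on the counter. Axes: x points out through its back face (the flat vertical face that goes against the rack's upright panel), y through its thickness, z up. The block is 54 x 24 x 40 mm (x, y, z); this point is 80 mm above the underside, mid-thickness, 27 mm behind the back face.
- brace_foot (a point): Centre of the brace's underside (the foot, flat, 66 x 24 mm), axes as brace_grip: 6 mm further from the back face than brace_grip and 80 mm below it.
- brace_heel (a point): Lower back edge of the brace, middle of its thickness, axes as brace_grip: 33 mm from brace_foot along x.
- brace: The whole brace, a flat upright frame, 60 to 130 g: 66 mm long (x), 24 mm thick (y), 100 mm high (z). Its back face is 100 mm high; opposite, the foot (18 mm high) sticks out 12 mm beyond the grip block, with a slanting strut between. Origin and axes as brace_foot.
- ramekin: White ceramic ramekin, loose, empty, 240 g: round, 104 mm across the rim, 45 mm high, inside about 94 mm across, floor 5 mm thick. Origin: centre of its underside, z up.
- rack_corner (a point): Middle of the inside corner of the pale wooden spice rack (which is fixed to the counter and does not move), where the top of the base board (15 mm above the counter) meets the inner face of the upright panel. x points horizontally from the base board into the upright panel (the direction to push), y runs along the corner, z is up.
- rack_base: Base board of the rack, 140 mm long (x), 150 mm wide (y), 15 mm thick, flat on the counter. Origin on the counter directly below rack_corner, axes as rack_corner; the board covers x from -140 to 0 mm, y from -75 to 75 mm.
- rack_upright: Upright end panel of the rack, 18 mm thick, 150 mm wide, its top 105 mm above the counter; its inner face is at x = 0. Same origin and axes as rack_base.
- spoon: Black plastic serving spoon lying on the counter, 260 mm long, 20 mm high, its bowl at +x. Origin: middle of its length, on the counter. Bystander.
- stopper: Glass carafe stopper, 40 mm across, 64 mm high. Origin: centre of underside. Bystander.
- loaf_pan: Aluminium loaf pan, 115 x 230 x 65 mm. Origin: centre of underside. Bystander.
- spice_jar_a: Spice jar, 46 mm across, 95 mm high. Origin: centre of underside. Bystander.
- spice_jar_b: Another spice jar of the same kind. Bystander.
- mug: Mug, 82 mm across, 95 mm high, with a handle. Origin: centre of underside. Bystander.
There are look-alikes about, which are no part of the job. Of the things shaped like the brace, the wooden one is meant.

How it is judged:
On the way, in this order (a step that is already met when the one before it is completed fails the run):
1. the held brace's foot is dipped into the ramekin (contact force between the fingers and brace above 2 N and z of brace_foot in the frame of ramekin below 0.03 m and horizontal distance between brace_foot and ramekin below 0.03 m and angle between brace_foot's own z axis and vertical below 0.6 rad), for 0.1 s.
2. the held brace is lifted out of the ramekin (contact force between the fingers and brace above 2 N and z of brace_foot in the frame of ramekin above 0.05 m), for 0.1 s.
At the end, for the whole second after the job is handed in: The brace is still in the fingers (over 2 N), at rest, pressing on the base board and on the upright panel with over 2 N each, upright within 0.06 rad, square to the panel within 0.08 rad, its heel within 5 mm of the corner and within 35 mm of the middle along the corner (contact force between the fingers and brace above 2 N and contact force between brace and rack_base above 2 N and contact force between brace and rack_upright above 2 N and angle between brace_foot's own z axis and vertical below 0.06 rad and angle between the x axis of brace_foot and the x axis of rack_corner, either way round below 0.08 rad and x of brace_heel in the frame of rack_corner between -0.005 and 0.005 m and y of brace_heel in the frame of rack_corner between -0.035 and 0.035 m and z of brace_heel in the frame of rack_corner between -0.005 and 0.005 m and linear speed of brace below 0.01 m/s); the arm keeps its last pose, push and grip.
It fails at once if the ramekin is shifted over 20 mm or tipped (distance of ramekin from where it was at the start of the episode above 0.02 m or angle between ramekin's own z axis and vertical above 0.3 rad).
It fails at once if another thing on the counter (spoon, stopper, loaf pan, jars, mug) is shifted over 20 mm (distance of any of spoon, stopper, loaf_pan, spice_jar_a, spice_jar_b, mug from where it was at the start of the episode above 0.02 m).
It also fails if it takes over 58 s, if anything falls off the work surface, if the arm or the gripper's body presses on something with over 40 N, if the wrist force passes 120 N, or if a joint passes its speed limit or range.

## Working session

There is one attempt and no reset: what is moved stays moved. The work goes in short steps, Python scripts to look and compute and a tool call to move; the robot and the scene stay as the last step left them, time stands still between calls to the robot, and variables do not carry over. Pictures are saved under pics/ and viewed, about 8 in all and at most 12, crops included, and the job is handed in when it is done.

Besides the shell and the picture viewer there is one more tool, called as name([rows], argument=value, ...), one row to a line, values as JSON. apply_moves: Moves the arm, as the interface text tells. Its arguments: {"type":"object","properties":{"deltas":{"type":"array","items":{"type":"object","properties":{"translation":{"type":"array","items":{"type":"number"}},"turn":{"type":"array","items":{"type":"number"}},"hand":{"type":"number"}}}},"newtons":{"type":"number"}},"required":["deltas"]}

```bash
mkdir -p pics; cat > h.py <<'E'
import numpy as np, cv2
from bench import readout, camera, calibration, order
from scipy.spatial.transform import Rotation as R
def snap(n,f):
    c=calibration(n); im=camera(n); cv2.imwrite('pics/'+f+'.png',im[:,:,::-1]); np.savez('pics/'+f,**{k:np.array(v) for k,v in c.items()}); return im
def cal(f): return dict(np.load('pics/'+f+'.npz'))
def ray(c,uv):
    E=c['extrinsics'];Rm=E[:3,:3];o=-Rm.T@E[:3,3]
    d=Rm.T@np.array([(uv[0]-c['cx'])/c['fx'],(uv[1]-c['cy'])/c['fy'],1.]);return o,d
def onz(c,uv,z):
    o,d=ray(c,uv);return o+d*(z-o[2])/d[2]
def proj(c,p):
    p=c['extrinsics'][:3,:3]@np.array(p)+c['extrinsics'][:3,3];return np.array([c['fx']*p[0]/p[2]+c['cx'],c['fy']*p[1]/p[2]+c['cy']])
def crop(f,x0,y0,x1,y1,k,g):
    im=cv2.imread('pics/'+f+'.png')[y0:y1,x0:x1];cv2.imwrite('pics/'+g+'.png',cv2.resize(im,None,fx=k,fy=k,interpolation=cv2.INTER_CUBIC))
E
python3 - <<'E'
from h import *
s=readout.read_state();print(s)
a=snap('scene','sc');b=snap('side','si')
for n in('scene','side'):
    c=calibration(n);print(n,c['fx'],c['cx'],ray(cal('sc' if n=='scene' else 'si'),(320,200)))
cv2.imwrite('pics/both.png',cv2.resize(np.vstack([a,b])[:,:,::-1],None,fx=.75,fy=.75))
E
```

```text
{'time': 0.0, 'joint_positions': array([ 1.25640221,  0.33288905, -0.06467534,  1.46096985,  0.02159374,
        1.34991668, -0.088482  ]), 'joint_vel': array([-0.00012814, -0.00092235, -0.0007039 , -0.00114317,  0.00075724,
       -0.00051627,  0.00068711]), 'joint_torque': array([-7.01725785e-04, -6.23245597e+01,  2.41249840e-02, -3.89882827e+01,
       -6.13332982e-02,  3.98539484e-02,  1.41465748e-04]), 'ee_pos': array([ 0.17966476, -0.59821576,  0.23572952]), 'eef_rot': array([ 9.89374532e-01,  1.45387348e-01, -1.43881071e-04, -7.29869967e-04]), 'ft_force': array([-0.04573183, -0.30007319, -0.62909407]), 'torque': array([-0.00525823, -0.04405657,  0.00989438]), 'width': 0.08726395919463147}
scene 412.55788140453154 322.79713899213374 (array([1.1504127 , 0.05385042, 1.03717592]), array([-0.5083078 , -0.11381476, -0.853659  ]))
side 364.795185859852 313.6827896851685 (array([ 0.34295069, -0.66852541,  0.74574477]), array([ 0.29510549,  0.63481514, -0.71431375]))
```

View pics/sc.png

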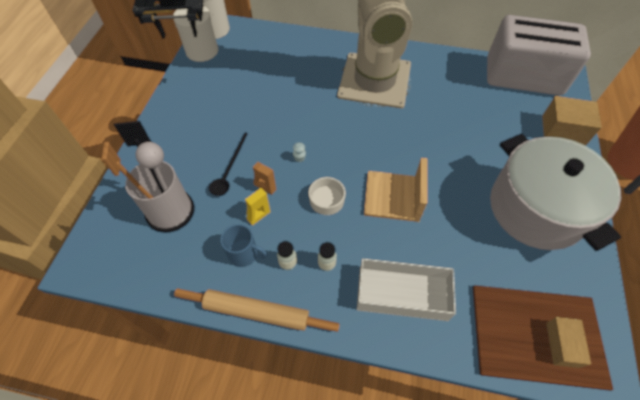

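View pics/si.png

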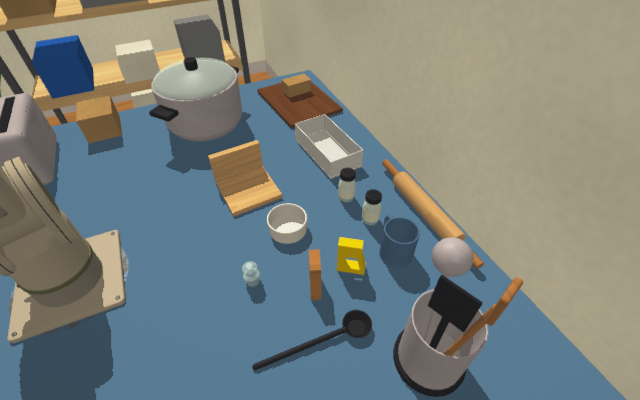

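Brace-like candidates are the orange-brown wooden one (scene 265,178; side 315,275) and the yellow one (scene 258,207; side 351,257). The brown wooden one fits the description. The ramekin is at scene (327,196) and the rack at (398,192). I'll confirm in an enlarged crop.

```bash
python3 - <<'E'
from h import *
crop('sc',230,140,330,230,4,'c1');crop('sc',340,140,440,230,4,'c3');crop('si',265,200,365,310,4,'c2');crop('si',190,130,290,240,4,'c4')
a,b,c,d=[cv2.imread(f'pics/c{i}.png') for i in (1,3,2,4)]
cv2.imwrite('pics/cc.png',np.hstack([a,b]));cv2.imwrite('pics/cd.png',np.hstack([c,d]))
E
```

```text
(no output)
```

View pics/cc.png

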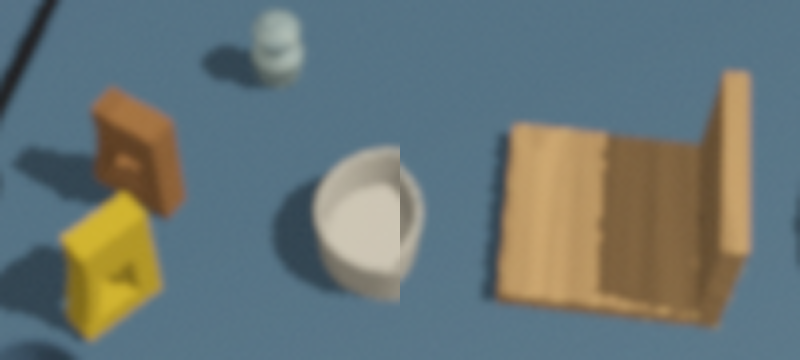

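View pics/cd.png

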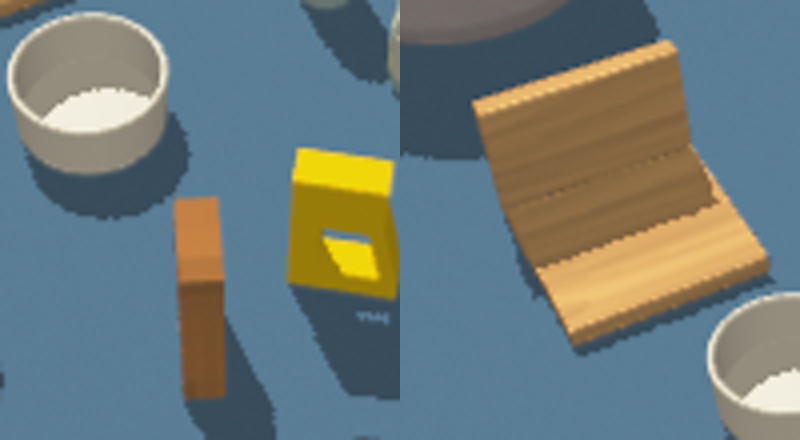

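Brown-orange brace confirmed: top corners in the scene crop at (94,107), (113,90) and (174,122). In the side crop its top is (175,200)-(225,282) and the near face's bottom edge is (187,398)-(225,397). Next I'll compute positions.

```bash
python3 - <<'E'
from h import *
np.set_printoptions(precision=4,suppress=True)
A=cal('sc');B=cal('si')
s1=lambda p:(230+p[0]/4-.4,140+p[1]/4-.4)
s2=lambda p:(265+p[0]/4-.4,200+p[1]/4-.4)
s3=lambda p:(340+(p[0]-400)/4-.4,140+p[1]/4-.4)
s4=lambda p:(190+(p[0]-400)/4-.4,130+p[1]/4-.4)
print('brace top scene',[onz(A,s1(p),.1)[:2] for p in[(94,107),(113,90),(174,122)]],'bot R',[onz(A,s1(p),0)[:2] for p in [(165,215),(184,204),(107,167)]])
print('brace top side',[onz(B,s2(p),.1)[:2] for p in[(175,200),(217,197),(225,282),(178,283)]],'bot',[onz(B,s2(p),0)[:2] for p in [(187,398),(225,397)]])
# ramekin rim ellipse centre
print('ram scene',onz(A,s1((368,197)),.045), 'side',onz(B,s2((88,75)),.045))
print('ram side L/R',onz(B,s2((8,78)),.045),onz(B,s2((168,72)),.045))
# rack
print('rack scene base left corners z.015',[onz(A,s3(p),.015)[:2] for p in[(513,123),(500,297)]],'upright top z.105',[onz(A,s3(p),.105)[:2] for p in[(723,71),(750,71),(750,252),(723,250)]])
print('rack side base free corners',[onz(B,s4(p),.015)[:2] for p in[(768,258),(572,332)]],'upr top inner',[onz(B,s4(p),.105)[:2] for p in[(476,108),(678,50)]],'corner',[onz(B,s4(p),.015)[:2] for p in[(508,208),(688,148)]])
E
```

```text
brace top scene [array([ 0.5241, -0.2776]), array([ 0.5071, -0.2688]), array([ 0.5247, -0.2194])] bot R [array([ 0.541 , -0.2322]), array([ 0.5287, -0.221 ]), array([ 0.5089, -0.2868])]
brace top side [array([ 0.5227, -0.2219]), array([ 0.5444, -0.2296]), array([ 0.5252, -0.2812]), array([ 0.5027, -0.2716])] bot [array([ 0.5013, -0.2825]), array([ 0.5211, -0.2909])]
ram scene [ 0.5221 -0.0819  0.045 ] side [ 0.5269 -0.0697  0.045 ]
ram side L/R [ 0.4793 -0.0506  0.045 ] [ 0.5746 -0.0888  0.045 ]
rack scene base left corners z.015 [array([0.4081, 0.0371]), array([0.5601, 0.0514])] upright top z.105 [array([0.3976, 0.1767]), array([0.3936, 0.1953]), array([0.5436, 0.2075]), array([0.5458, 0.19  ])]
rack side base free corners [array([0.5553, 0.0482]), array([0.4086, 0.0371])] upr top inner [array([0.3963, 0.1858]), array([0.5458, 0.1901])] corner [array([0.3988, 0.1786]), array([0.5419, 0.1875])]
```

apply_moves([
  {"translation": [0.0285,0.029,0.006],"turn": [0,0,0.09],"hand": 0.087},
  {"translation": [0.0285,0.029,0.006],"turn": [0,0,0.09],"hand": 0.087},
  {"translation": [0.0285,0.029,0.006],"turn": [0,0,0.09],"hand": 0.087},
  {"translation": [0.0285,0.029,0.006],"turn": [0,0,0.09],"hand": 0.087},
  {"translation": [0.0285,0.029,0.006],"turn": [0,0,0.09],"hand": 0.087},
])

```text
time: 0.6
ee_pos: [0.3188, -0.4508, 0.2627]
eef_rot: [0.931, 0.364, -0.003, -0.003]
ft_force: [1.6, -1.2, 0.5]
width: 0.0873
```

apply_moves([
  {"translation": [0.0285,0.029,0.006],"turn": [0,0,0.09],"hand": 0.06},
  {"translation": [0.0285,0.029,0.006],"turn": [0,0,0.09],"hand": 0.06},
  {"translation": [0.0285,0.029,0.006],"turn": [0,0,0.09],"hand": 0.06},
  {"translation": [0.0285,0.029,0.006],"turn": [0,0,0.09],"hand": 0.06},
  {"translation": [0.0285,0.029,0.006],"turn": [0,0,0.09],"hand": 0.06},
])

```text
time: 1.1
ee_pos: [0.4652, -0.2984, 0.2928]
eef_rot: [0.821, 0.57, -0.004, -0.003]
ft_force: [1.1, -0.3, 0.1]
width: 0.0614
```

apply_moves([
  {"translation": [0.03,0.024,0],"turn": [0.007,0,0],"hand": 0.06},
  {"translation": [0.028,0.023,0],"turn": [0,0,0],"hand": 0.06},
  {"translation": [0,0,0],"turn": [0,0,0],"hand": 0.06},
])

```text
time: 1.4
ee_pos: [0.5286, -0.2429, 0.2931]
eef_rot: [0.818, 0.575, -0.001, -0.006]
ft_force: [0.5, 0.2, -0.7]
width: 0.0599
```

```bash
python3 - <<'E'
from h import *
s=readout.read_state();print(s['ee_pos'],R.from_quat(s['eef_rot']).as_matrix())
snap('wrist','w1');c=cal('w1')
print(ray(c,(320,200)))
for p in[(.5235,-.251,.1),(.527,-.07,.045)]:print(proj(c,p))
crop('w1',0,0,640,400,1.25,'w1b')
E
```

```text
[ 0.52857423 -0.24290192  0.29312497] [[ 0.33815251  0.9410509  -0.00872293]
 [ 0.94107452 -0.33807657  0.00910904]
 [ 0.00562305 -0.01128917 -0.99992046]]
(array([ 0.55799841, -0.16446825,  0.44101848]), array([-0.11816533, -0.2793201 , -0.95293825]))
[322.828575   185.15716995]
[264.77983519   2.13464647]
```

View pics/w1b.png

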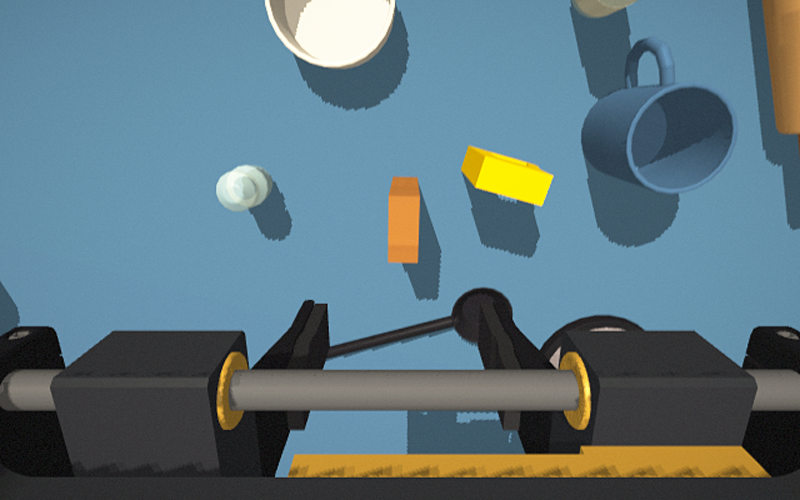

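```bash
python3 - <<'E'
from h import *
np.set_printoptions(precision=4,suppress=True)
c=cal('w1')
P=lambda p:((p[0]+.5)/1.25-.5,(p[1]+.5)/1.25-.5)
for q in[(391,178),(419,178),(390,197),(419.5,197),(388,245),(419,245),(388,262),(418,262)]:
  print(q,onz(c,P(q),.1)[:2],onz(c,P(q),.018)[:2],onz(c,P(q),0)[:2])
# ramekin lower rim
for q in[(268,20),(393,20),(335,67)]: print(q,onz(c,P(q),.045))
im=cv2.imread('pics/w1.png');print(im[135:215:2,323].tolist())
E
```

```text
(391, 178) [ 0.5286 -0.2083] [ 0.5216 -0.2188] [ 0.52   -0.2211]
(419, 178) [ 0.5486 -0.2154] [ 0.5463 -0.2276] [ 0.5458 -0.2303]
(390, 197) [ 0.5229 -0.2217] [ 0.5144 -0.2354] [ 0.5126 -0.2385]
(419.5, 197) [ 0.5442 -0.2293] [ 0.5408 -0.2448] [ 0.5401 -0.2483]
(388, 245) [ 0.5081 -0.2572] [ 0.4961 -0.2795] [ 0.4935 -0.2844]
(419, 245) [ 0.5312 -0.2654] [ 0.5248 -0.2897] [ 0.5234 -0.295 ]
(388, 262) [ 0.5032 -0.2706] [ 0.49   -0.2961] [ 0.4871 -0.3017]
(418, 262) [ 0.5258 -0.2786] [ 0.5181 -0.306 ] [ 0.5164 -0.312 ]
(268, 20) [ 0.4749 -0.0643  0.045 ]
(393, 20) [ 0.5687 -0.0981  0.045 ]
(335, 67) [ 0.512  -0.1147  0.045 ]
[[179, 151, 105], [181, 153, 108], [182, 154, 108], [141, 143, 154], [54, 125, 198], [57, 125, 201], [54, 123, 197], [56, 120, 195], [52, 120, 192], [55, 123, 194], [55, 124, 196], [61, 143, 225], [67, 150, 231], [65, 149, 232], [63, 151, 232], [63, 151, 232], [65, 150, 233], [65, 150, 232], [60, 148, 232], [62, 150, 233], [67, 152, 233], [66, 155, 232], [62, 150, 233], [65, 151, 233], [66, 152, 233], [64, 149, 233], [64, 151, 233], [62, 152, 234], [63, 151, 233], [66, 153, 233], [66, 149, 231], [59, 138, 222], [65, 140, 221], [59, 139, 221], [61, 141, 222], [64, 141, 222], [64, 141, 222], [65, 135, 213], [108, 88, 56], [105, 90, 62]]
```

The wrist view shows the brace's top edges at v=197 to 262, about 53 mm long. Its flat back (v=178–197) faces the ramekin. I'll align, narrow the jaws to stay clear of the yellow brace, and descend.

apply_moves([
  {"translation": [-0.0046,-0.0071,0],"turn": [-0.009,-0.009,-0.015],"hand": 0.046},
  {"translation": [0,0,-0.03],"turn": [0,0,0],"hand": 0.046},
  {"translation": [0,0,-0.04],"turn": [0,0,0],"hand": 0.046},
  {"translation": [0,0,-0.04],"turn": [0,0,0],"hand": 0.046},
  {"translation": [0,0,-0.03],"turn": [0,0,0],"hand": 0.046},
])

```text
time: 1.95
ee_pos: [0.5186, -0.2616, 0.1532]
eef_rot: [0.827, 0.562, -0.0, 0.006]
ft_force: [-0.5, -0.7, 0.4]
width: 0.0465
```

```bash
cat >> h.py <<'E'
def st():
    s=readout.read_state();M=R.from_quat(s['eef_rot']).as_matrix()
    print('t',round(s['time'],2),'p',s['ee_pos'].round(4),'yawx',np.degrees(np.arctan2(M[1,0],M[0,0])).round(2),'fix turn',[-M[1,2].round(4),M[0,2].round(4)],'F',s['ft_force'].round(1),'w',round(s['width'],4))
E
python3 -c "from h import *;st()"
```

```text
t 1.95 p [ 0.5186 -0.2616  0.1532] yawx 68.45 fix turn [np.float64(0.0108), np.float64(0.0072)] F [-0.5 -0.7  0.4] w 0.0465
```

apply_moves([
  {"translation": [0.005,0.0115,0],"turn": [0.01,0.007,0.01],"hand": 0.046},
  {"translation": [0,0,0],"turn": [0,0,0],"hand": 0.046},
])

```text
time: 2.15
ee_pos: [0.5196, -0.2517, 0.1502]
eef_rot: [0.825, 0.565, -0.002, -0.002]
ft_force: [1.3, 0.2, 0.8]
width: 0.0462
```

```bash
python3 -c "from h import *;st()"
```

```text
t 2.15 p [ 0.5196 -0.2517  0.1502] yawx 68.75 fix turn [np.float64(-0.0014), np.float64(-0.0063)] F [1.3 0.2 0.8] w 0.0462
```

apply_moves([
  {"translation": [0.004,0.002,-0.02],"turn": [0,-0.005,0.005],"hand": 0.046},
  {"translation": [0,0.001,-0.02],"turn": [0,0,0],"hand": 0.046},
  {"translation": [0,0.001,-0.02],"turn": [0,0,0],"hand": 0.046},
  {"translation": [0,0,0],"turn": [0,0,0],"hand": 0.046},
])

```text
time: 2.55
ee_pos: [0.5266, -0.2517, 0.0974]
eef_rot: [0.825, 0.565, 0.002, 0.005]
ft_force: [-1.4, -0.9, -0.1]
width: 0.046
```

```bash
python3 -c "from h import *;st()"
```

```text
t 2.55 p [ 0.5266 -0.2517  0.0974] yawx 68.82 fix turn [np.float64(0.0052), np.float64(0.0085)] F [-1.4 -0.9 -0.1] w 0.046
```

apply_moves([
  {"translation": [-0.001,0.001,-0.015],"turn": [0.004,0.006,0.007],"hand": 0.046},
  {"translation": [0,0,-0.006],"turn": [0,0,0],"hand": 0.046},
  {"translation": [0,0,0],"turn": [0,0,0],"hand": 0.046},
])

```text
time: 2.85
ee_pos: [0.5277, -0.2526, 0.0798]
eef_rot: [0.823, 0.568, 0.002, 0.004]
ft_force: [-0.8, 0.2, -0.1]
width: 0.0463
```

```bash
python3 -c "from h import *;st()"
```

```text
t 2.85 p [ 0.5277 -0.2526  0.0798] yawx 69.18 fix turn [np.float64(0.0042), np.float64(0.0075)] F [-0.8  0.2 -0.1] w 0.0463
```

apply_moves([
  {"translation": [-0.003,0.0015,-0.004],"turn": [0.004,0.0075,0],"hand": 0.046},
  {"translation": [0,0,0],"turn": [0,0,0],"hand": 0.03},
  {"translation": [0,0,0],"turn": [0,0,0],"hand": 0.015},
  {"translation": [0,0,0],"turn": [0,0,0],"hand": 0.015},
  {"translation": [0,0,0],"turn": [0,0,0],"hand": 0.015},
], newtons=40)

```text
time: 3.35
ee_pos: [0.5253, -0.2514, 0.0772]
eef_rot: [0.823, 0.568, 0.0, 0.001]
ft_force: [-1.2, -0.3, -1.1]
width: 0.0238
```

```bash
python3 -c "from h import *;st()"
```

```text
t 3.35 p [ 0.5253 -0.2514  0.0772] yawx 69.17 fix turn [np.float64(0.0009), np.float64(0.0012)] F [-1.2 -0.3 -1.1] w 0.0238
```

apply_moves([
  {"translation": [0,0,0.02],"turn": [0,0,0],"hand": 0.015},
  {"translation": [0,0,0.04],"turn": [0,0,0],"hand": 0.015},
  {"translation": [0,0,0.04],"turn": [0,0,0],"hand": 0.015},
  {"translation": [0,0.02,0.01],"turn": [0,0,0],"hand": 0.015},
  {"translation": [0,0.04,0],"turn": [0,0,0],"hand": 0.015},
])

```text
time: 3.85
ee_pos: [0.5224, -0.1944, 0.1891]
eef_rot: [0.826, 0.564, -0.001, -0.001]
ft_force: [0.5, 0.1, -1.9]
width: 0.0236
```

apply_moves([
  {"translation": [0,0.04,0],"turn": [0,0,0],"hand": 0.015},
  {"translation": [0,0.03,0],"turn": [0,0,0],"hand": 0.015},
  {"translation": [0,0,0],"turn": [0,0,0],"hand": 0.015},
])

```text
time: 4.15
ee_pos: [0.522, -0.1143, 0.189]
eef_rot: [0.824, 0.567, -0.0, -0.001]
ft_force: [0.6, 0.3, -1.9]
width: 0.0236
```

```bash
python3 -c "from h import *;st()"
```

```text
t 4.15 p [ 0.522  -0.1143  0.189 ] yawx 69.09 fix turn [np.float64(-0.0012), np.float64(-0.0017)] F [ 0.6  0.3 -1.9] w 0.0236
```

apply_moves([
  {"translation": [0.004,0.03,-0.01],"turn": [0,0,0],"hand": 0.015},
  {"translation": [0.003,0.02,-0.01],"turn": [0,0,0],"hand": 0.015},
  {"translation": [0,0,0],"turn": [0,0,0],"hand": 0.015},
  {"translation": [0,0,0],"turn": [0,0,0],"hand": 0.015},
])

```text
time: 4.55
ee_pos: [0.5277, -0.0621, 0.167]
eef_rot: [0.823, 0.568, -0.001, -0.001]
ft_force: [-0.5, 0.3, -1.8]
width: 0.0236
```

```bash
python3 - <<'E'
from h import *
st()
snap('scene','s2');snap('side','t2')
a=cv2.imread('pics/s2.png')[90:290,230:430];b=cv2.imread('pics/t2.png')[90:290,190:390]
cv2.imwrite('pics/d2.png',cv2.resize(np.hstack([a,b]),(800,400),interpolation=cv2.INTER_CUBIC))
E
```

```text
t 4.55 p [ 0.5277 -0.0621  0.167 ] yawx 69.18 fix turn [np.float64(-0.0002), np.float64(-0.0033)] F [-0.5  0.3 -1.8] w 0.0236
```

View pics/d2.png

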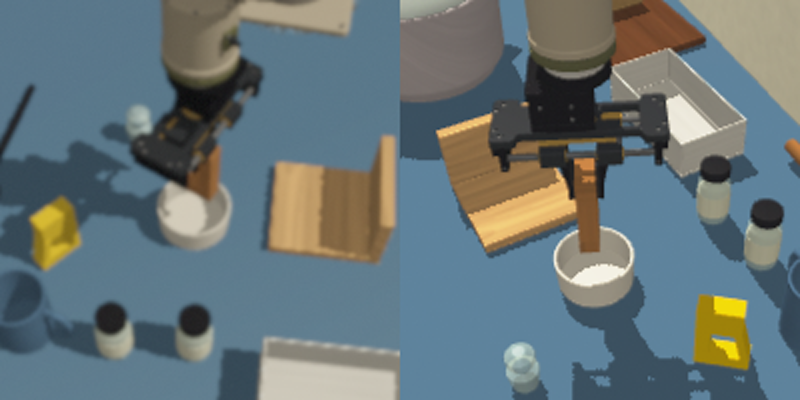

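The foot hangs over the ramekin in both views: the foot's near edge is at side crop (589,250), and the rim spans 555–635.

```bash
python3 - <<'E'
from h import *
c=cal('t2')
p=lambda q:(190+(q[0]-400)/2-.25,90+q[1]/2-.25)
print('pred foot front bottom',proj(c,(.514,-.0986,.09)),'seen',p((589,250)),'->world',onz(c,p((589,250)),.09))
print('ram',onz(c,p((555,262)),.045),onz(c,p((635,258)),.045))
E
```

```text
pred foot front bottom [284.75434228 215.81324702] seen (284.25, 214.75) ->world [ 0.51413194 -0.09484757  0.09      ]
ram [ 0.47901176 -0.05659937  0.045     ] [ 0.57452144 -0.09310231  0.045     ]
```

apply_moves([
  {"translation": [0.001,-0.003,-0.02],"turn": [0,-0.003,0],"hand": 0.015},
  {"translation": [0,0,-0.025],"turn": [0,0,0],"hand": 0.015},
  {"translation": [0,0,-0.02],"turn": [0,0,0],"hand": 0.015},
  {"translation": [0,0,-0.004],"turn": [0,0,0],"hand": 0.015},
  {"translation": [0,0,0],"turn": [0,0,0],"hand": 0.015},
])

```text
time: 5.15
ee_pos: [0.5299, -0.0721, 0.0984]
eef_rot: [0.826, 0.564, 0.001, 0.002]
ft_force: [0.4, 1.1, -1.9]
width: 0.0234
```

```bash
python3 -c "from h import *;st()"
```

```text
t 5.15 p [ 0.5299 -0.0721  0.0984] yawx 68.63 fix turn [np.float64(0.0022), np.float64(0.0039)] F [ 0.4  1.1 -1.9] w 0.0234
```

apply_moves([
  {"translation": [-0.001,0.004,-0.007],"turn": [0,0,0],"hand": 0.015},
  {"translation": [0,0,0],"turn": [0,0,0],"hand": 0.015},
  {"translation": [0,0,0],"turn": [0,0,0],"hand": 0.015},
  {"translation": [0,0,0],"turn": [0,0,0],"hand": 0.015},
])

```text
time: 5.55
ee_pos: [0.5303, -0.0688, 0.0938]
eef_rot: [0.826, 0.563, 0.002, 0.004]
ft_force: [0.1, -0.5, -1.4]
width: 0.0238
```

```bash
python3 -c "from h import *;st()"
```

```text
t 5.55 p [ 0.5303 -0.0688  0.0938] yawx 68.56 fix turn [np.float64(0.0035), np.float64(0.0076)] F [ 0.1 -0.5 -1.4] w 0.0238
```

apply_moves([
  {"translation": [0,0,0.02],"turn": [0,0,0],"hand": 0.015},
  {"translation": [0,0,0.035],"turn": [0,0,0],"hand": 0.015},
  {"translation": [0,0,0.035],"turn": [0,0,0],"hand": 0.015},
  {"translation": [0,0,0],"turn": [0.003,0.006,0],"hand": 0.015},
  {"translation": [-0.01,0.03,0],"turn": [0,0,0.07],"hand": 0.015},
])

```text
time: 6.05
ee_pos: [0.5207, -0.0423, 0.1883]
eef_rot: [0.808, 0.59, 0.001, 0.002]
ft_force: [-0.4, 0.5, -1.7]
width: 0.0238
```

apply_moves([
  {"translation": [-0.01,0.035,0],"turn": [0,0,0.08],"hand": 0.015},
  {"translation": [-0.01,0.035,0],"turn": [0,0,0.08],"hand": 0.015},
  {"translation": [-0.01,0.035,0],"turn": [0,0,0.08],"hand": 0.015},
  {"translation": [-0.01,0.03,0],"turn": [0,0,0.08],"hand": 0.015},
  {"translation": [0,0,0],"turn": [0,0,0],"hand": 0.015},
])

```text
time: 6.55
ee_pos: [0.4778, 0.1006, 0.1886]
eef_rot: [0.697, 0.717, 0.002, 0.002]
ft_force: [0.3, -0.2, -1.3]
width: 0.0235
```

```bash
python3 -c "from h import *;st()"
```

```text
t 6.55 p [0.4778 0.1006 0.1886] yawx 91.67 fix turn [np.float64(0.0003), np.float64(0.0058)] F [ 0.3 -0.2 -1.3] w 0.0235
```

apply_moves([
  {"translation": [-0.001,0.013,-0.02],"turn": [0,0.005,0.03],"hand": 0.015},
  {"translation": [-0.001,0.013,-0.02],"turn": [0,0,0.023],"hand": 0.015},
  {"translation": [0,0,-0.02],"turn": [0,0,0],"hand": 0.015},
  {"translation": [0,0,0],"turn": [0,0,0],"hand": 0.015},
  {"translation": [0,0,0],"turn": [0,0,0],"hand": 0.015},
])

```text
time: 7.05
ee_pos: [0.4763, 0.1268, 0.1272]
eef_rot: [0.677, 0.736, 0.001, 0.001]
ft_force: [0.4, 0.5, -1.2]
width: 0.0236
```

```bash
python3 - <<'E'
from h import *
st()
snap('scene','s3');snap('side','t3');snap('wrist','w3')
a=cv2.imread('pics/s3.png')[100:250,320:470];b=cv2.imread('pics/t3.png')[110:260,180:330]
f=lambda i:cv2.resize(i,(400,400),interpolation=cv2.INTER_CUBIC)
cv2.imwrite('pics/d3.png',np.hstack([f(a),f(b)]))
E
```

```text
t 7.05 p [0.4763 0.1268 0.1272] yawx 94.75 fix turn [np.float64(0.0011), np.float64(0.0028)] F [ 0.4  0.5 -1.2] w 0.0236
```

View pics/d3.png

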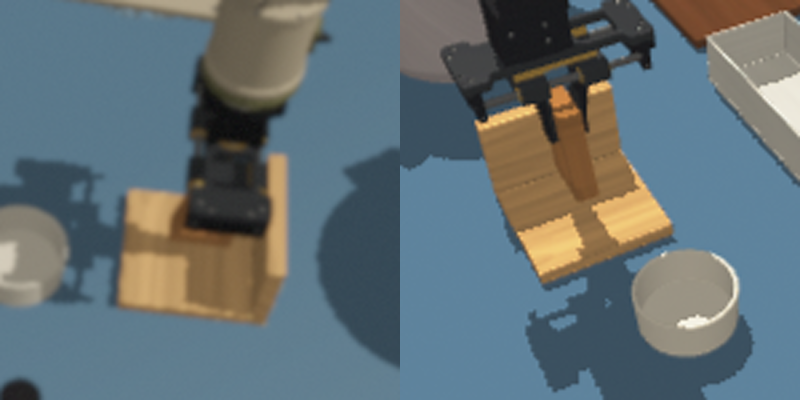

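View pics/w3.png

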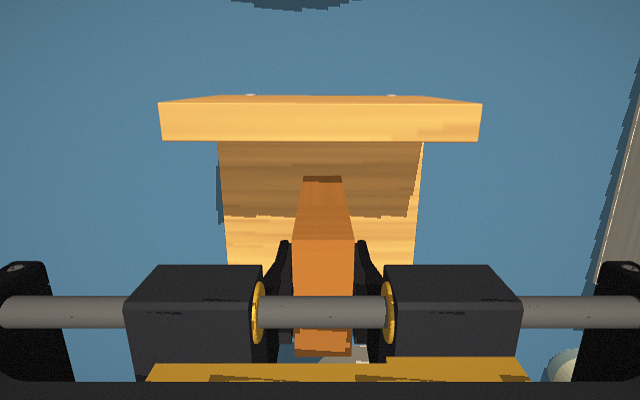

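In the wrist view the panel's inner top edge is level, (163,141)–(477,141), so it is square. The brace is centred at u≈323 against a panel centre of 320. I'll go down to just above the board, then forward.

apply_moves([
  {"translation": [0,0,-0.015],"turn": [0.001,0.003,0],"hand": 0.015},
  {"translation": [0,0,-0.012],"turn": [0,0,0],"hand": 0.015},
  {"translation": [0,0.008,0],"turn": [0,0,0],"hand": 0.015},
  {"translation": [-0.001,0.008,0],"turn": [0,0,0],"hand": 0.015},
  {"translation": [0,0,0],"turn": [0,0,0],"hand": 0.015},
])

```text
time: 7.7
ee_pos: [0.4764, 0.1434, 0.0994]
eef_rot: [0.678, 0.735, 0.001, 0.001]
ft_force: [-0.2, -0.5, -1.0]
width: 0.0237
```

```bash
python3 - <<'E'
from h import *
st();c=cal('w3')
a,b=onz(c,(163,141),.105),onz(c,(477,141),.105);print(a,b,(a+b)/2,np.degrees(np.arctan2(*(b-a)[1::-1])))
E
```

```text
t 7.7 p [0.4764 0.1434 0.0994] yawx 94.62 fix turn [np.float64(0.0003), np.float64(0.0027)] F [-0.2 -0.5 -1. ] w 0.0237
[0.39696276 0.17895401 0.105     ] [0.54422653 0.19114668 0.105     ] [0.47059465 0.18505035 0.105     ] 4.732998592927151
```

apply_moves([
  {"translation": [0,0,-0.005],"turn": [0,0.002,0],"hand": 0.015},
  {"translation": [-0.0005,0.006,0],"turn": [0,0,0],"hand": 0.015},
  {"translation": [0,0.004,0],"turn": [0,0,0],"hand": 0.015},
  {"translation": [0,0,0],"turn": [0,0,0],"hand": 0.015},
])

```text
time: 8.1
ee_pos: [0.4761, 0.155, 0.0946]
eef_rot: [0.678, 0.735, 0.0, 0.0]
ft_force: [-0.1, 0.4, -1.2]
width: 0.0232
```

```bash
python3 -c "from h import *;st()"
```

```text
t 8.1 p [0.4761 0.155  0.0946] yawx 94.68 fix turn [np.float64(0.0), np.float64(0.0013)] F [-0.1  0.4 -1.2] w 0.0232
```

apply_moves([
  {"translation": [0,0,-0.003],"turn": [0,0,0],"hand": 0.015},
  {"translation": [0,0,-0.002],"turn": [0,0,0],"hand": 0.015},
  {"translation": [0,0,0],"turn": [0,0,0],"hand": 0.015},
], newtons=50)

```text
time: 8.4
ee_pos: [0.477, 0.1553, 0.0926]
eef_rot: [0.678, 0.735, 0.001, 0.002]
ft_force: [-0.1, 0.0, -1.1]
width: 0.0233
```

```bash
python3 -c "from h import *;st()"
```

```text
t 8.4 p [0.477  0.1553 0.0926] yawx 94.66 fix turn [np.float64(0.0015), np.float64(0.0033)] F [-0.1  0.  -1.1] w 0.0233
```

apply_moves([
  {"translation": [-0.0005,0.003,0],"turn": [0,0.002,0],"hand": 0.015},
  {"translation": [0,0.003,0],"turn": [0,0,0],"hand": 0.015},
])

```text
time: 8.6
ee_pos: [0.4772, 0.1566, 0.0925]
eef_rot: [0.679, 0.734, -0.003, 0.003]
ft_force: [-3.1, -15.3, 6.6]
width: 0.0237
```

apply_moves([
  {"translation": [0,0,-0.002],"turn": [0,0,0],"hand": 0.015},
  {"translation": [0,0,-0.003],"turn": [0,0,0],"hand": 0.015},
])

```text
time: 8.8
ee_pos: [0.4782, 0.1563, 0.0918]
eef_rot: [0.68, 0.733, -0.004, 0.005]
ft_force: [-21.1, -7.4, 56.5]
width: 0.0238
```

```bash
python3 -c "from h import *;st()"
```

```text
t 8.8 p [0.4782 0.1563 0.0918] yawx 94.33 fix turn [np.float64(0.0114), np.float64(0.0018)] F [-21.1  -7.4  56.5] w 0.0238
```

apply_moves([
  {"translation": [-0.001,0.0015,-0.001],"turn": [0.005,0,0.004],"hand": 0.015},
  {"translation": [-0.0005,0.0015,-0.001],"turn": [0.003,0,0],"hand": 0.015},
  {"translation": [0,0.0015,-0.001],"turn": [0,0,0],"hand": 0.015},
])

```text
time: 9.1
ee_pos: [0.4784, 0.1566, 0.0919]
eef_rot: [0.68, 0.733, -0.003, 0.005]
ft_force: [-9.8, -9.0, 22.6]
width: 0.0236
```

```bash
python3 -c "from h import *;st()"
```

```text
t 9.1 p [0.4784 0.1566 0.0919] yawx 94.32 fix turn [np.float64(0.011), np.float64(0.004)] F [-9.8 -9.  22.6] w 0.0236
```

apply_moves([
  {"translation": [-0.0005,0.004,-0.0008],"turn": [0.004,0,0.003],"hand": 0.015},
  {"translation": [-0.0005,0.004,-0.0008],"turn": [0.004,0,0.003],"hand": 0.015},
])

```text
time: 9.3
ee_pos: [0.4785, 0.1567, 0.092]
eef_rot: [0.68, 0.733, -0.005, 0.006]
ft_force: [-6.6, -17.3, 20.2]
width: 0.0237
```

```bash
python3 -c "from h import *;st()"
```

```text
t 9.3 p [0.4785 0.1567 0.092 ] yawx 94.31 fix turn [np.float64(0.0156), np.float64(0.0027)] F [ -6.6 -17.3  20.2] w 0.0237
```

```bash
python3 - <<'E'
from h import *
a=snap('wrist','w4');snap('side','t4');snap('scene','s4');st()
f=lambda i:cv2.resize(i,(400,400),interpolation=cv2.INTER_CUBIC)
cv2.imwrite('pics/d4.png',np.hstack([f(cv2.imread('pics/w4.png')[60:380,160:480]),f(cv2.imread('pics/t4.png')[110:290,190:370])]))
for i in range(8): camera('side')
st()
E
```

```text
t 9.45 p [0.4784 0.1568 0.0919] yawx 94.3 fix turn [np.float64(0.0155), np.float64(0.0026)] F [ -6.4 -17.3  21.2] w 0.0236
t 9.85 p [0.4784 0.1567 0.092 ] yawx 94.3 fix turn [np.float64(0.0154), np.float64(0.0027)] F [ -6.2 -17.8  21.6] w 0.0239
```

View pics/d4.png

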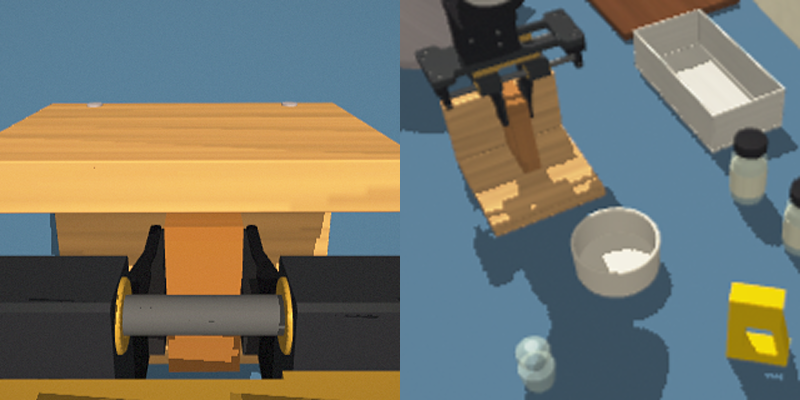

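The brace's back meets the panel with no visible gap. Forces held steady over 0.5 s, and the other objects visible in the side crop look unmoved. Handing in.

```bash
python3 -c "
from h import *
print(order.close_job())
st()"
```

```text
the job is handed in; nothing more can be done
None
the job is handed in; nothing more can be done
```

I gripped the wooden brace, dipped its foot in the ramekin and lifted it out. I then pressed it into the middle of the rack's inside corner and handed the job in at about 9.9 s, still gripping and pressing. No verdict was reported.

- **Dip:** by the arm's position, the foot reached about 17 mm above the counter inside the ramekin, within about 8 mm of its centre. It came out to roughly 110 mm.
- **Last forces on the tool:** about 18 N against the panel, 21 N upward from the base board and 6 N sideways, steady over 0.5 s. The grip was set to 50 N with the fingers 23.9 mm apart.
- **Last pose:** tilt was about 0.016 rad and the brace was within 0.01 rad of square. It sits about 6 mm off the middle along the corner.
- **Final pictures:** the brace's back meets the panel with no visible gap. The ramekin and the other objects I could see appear unmoved, but I judged that by eye. The mug and spoon were outside the last crop and I did not check them again.
- **Not confirmed directly:** the tool force can't separate contact with the panel from friction on the board. The evidence for the panel is that the brace did not move any further when I pushed harder.

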